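Old jar lid through the press flap of the recycling box

TASK

Post the old red jar lid into the grey recycling box: press the blue bar down with one finger so that the spring flap is held wide open, and meanwhile push the lid along its tray with the other finger until it drops in, then take the hand away so that the flap shuts by itself. Only slide the lid, never pick it up, and never push it onto the closed flap. Leave the clear jar, the crock lid and the yellow dustpan where they are.

Things in the scene. Friction and masses are not known exactly. Their poses are not given: they have to be found in the camera images.
- bin: Fixed grey recycling box, 270 by 155 mm (x -150 to 120, y -45 to 110 in its frame), walls 5 mm. Origin on the work surface below the edge where tray ends and opening begins, on the lane's centre line; its x axis is the way the lid is pushed, z up. Under the bar the box is recessed to 95 mm height, so the bar can sink past tray level.
- tray_edge (a point): Middle of the tray's far edge, 150 mm up, axes as the box. The steel tray runs from here 150 mm back (-x) to an open near end, between two guide strips (inner faces 32 mm either side, 4 mm thick, 12 mm high) that stop 20 mm short of the edge. Beyond the edge (+x) lies the opening, 115 mm long, shut by the flap; the right and far walls stand 12 mm above tray level.
- hinge (a point): Hinge rod (6 mm thick, axis 174 mm up, along box x), at y = +100, x = 0 in the box frame. Its two posts, 180 mm high, stand at x = -145 and x = +115.
- flap (a joint): Angle of the sprung white flap about the hinge rod (rad): 0 shut, grows as its right (-y) edge swings down into the box; stop at 1.2. It shuts by itself in about 0.3 s; the lid's weight does not open it. Shut, its plate is 2 mm below tray level. Pressing the blue bar opens it: 6 to 12 N; bar top 6 mm above tray level is about 0.9 rad. From 0.7 rad the lid drops through freely.
- bar_mid (a point): Point on top of the blue press bar (part of the flap), at box x = -30. The bar, 16 mm wide and 8 thick, runs along box x from -165 to +108. Shut, its top is 192 mm above the work surface at box y = +62; pressed down 36 mm it stays within 5 mm of that y. Press it anywhere along its length; a fingertip can slide along it while pressing.
- lid: Loose red jar lid, a flat disc 52 mm in diameter and 18 mm high, about 60 g, lying on the tray. Origin at the centre of its underside.
- jar: Clear screw-top jar, 76 mm in diameter, 120 high, standing beside the box. Origin at the centre of its underside. Leave alone.
- crock_lid: Brown ceramic crock lid, 116 mm in diameter, 46 high with its knob. Origin at the centre of its underside. Leave alone.
- dustpan: Yellow plastic dustpan, pan 180 by 180 mm and 45 high, handle 120 mm long along +x of its frame. Origin under the centre of the pan. Leave alone.
Mind the look-alikes: they are no part of the job. Of the things like the lid, leave any that is green; of the rest the larger one is meant.

How it is judged:
On the way, in this order (a step that is already met when the one before it is completed fails the run):
1. the flap is held open (more than 0.5 rad) while the lid still lies on the tray (value of joint flap above 0.5 rad and x of lid in the frame of bin below -0.015 m and z of lid in the frame of bin above 0.145 m), for 0.2 s.
2. the lid goes over the tray's edge while the flap is held open (value of joint flap above 0.45 rad and x of lid in the frame of bin above 0 m).
At the end, for the whole second after the job is handed in: The lid lies at rest inside the box (less than 70 mm above the box's underside, within its walls) and the flap is shut (below 0.06 rad) (z of lid in the frame of bin between -0.01 and 0.07 m and x of lid in the frame of bin between -0.15 and 0.12 m and y of lid in the frame of bin between -0.045 and 0.11 m and linear speed of lid below 0.03 m/s and value of joint flap below 0.06 rad); the robot touches nothing.
It fails at once if the lid is lifted more than 20 mm off the tray (z of lid in the frame of bin above 0.17 m).
It fails at once if the lid is pushed onto the flap while it is not open (below 0.3 rad) (x of lid in the frame of bin above 0.015 m and z of lid in the frame of bin above 0.14 m and value of joint flap below 0.3 rad).
It fails at once if the jar is moved more than 30 mm (distance of jar from where it was at the start of the episode above 0.03 m).
It fails at once if the crock lid is moved more than 30 mm (distance of crock_lid from where it was at the start of the episode above 0.03 m).
It fails at once if the dustpan is moved more than 30 mm (distance of dustpan from where it was at the start of the episode above 0.03 m).
It also fails if it takes over 38 s, if anything falls off the work surface, if the arm or the gripper's body presses on something with over 40 N, if the wrist force passes 120 N, or if a joint passes its speed limit or range.

ROBOT

A 7-joint arm with a two-finger parallel gripper is mounted at the origin on the work surface. World frame = base frame: x ahead of the robot, y to its left, z up, the work surface at z = 0. Lengths are in m, angles in rad, forces in N, time in s.
With the tool pointing down it reaches from about 0.4 to 0.85 m from the base axis. Payload 4.5 kg.
Tool frame: the origin (TCP) lies at the very end of the fingers, on their centre line; the grasp point (between the pads) lies 19 mm behind it; z points along the fingers, x is the direction in which the jaws open and shut, and the axes are right-handed (so a half turn about z gives the same grasp; the last joint's range is limited). The gripper opens to 88 mm and grips with 3 to 60 N. Pads are 18 mm wide; open, the fingers measure 123 mm over their backs; the gripper's body (75 mm by 187 mm) begins 45 mm behind the grasp point.
Start: joints at [1.377, 0.689, -0.195, 1.565, 0.157, 0.902, -0.215], TCP at [0.141, -0.609, 0.239] pointing down, gripper open.
Joint ranges: [-3.01, 3.01], [-0.46, 2.08], [-1.47, 1.51], [0.13, 2.56], [-1, 4.14], [0.04, 2.09], [-2.66, 2.66]. Speed limits (rad/s): [2.57, 2.57, 3.14, 3.14, 3.14, 3.14, 3.14].

INTERFACE

Orientations are given as a unit quaternion [x, y, z, w].
In Python, from plant import * gives the robot as it stands.
- The arm moves only by the tool apply_moves, never from a script. Its argument "series" is a list of rows, each an object of numbers: "x", "y", "z": the shift along the tool's x, y, z in units of 80 cm (1.0 is 80 cm); "wx", "wy", "wz": the turn, a rotation vector about the tool's x, y, z in units of pi rad (1.0 is pi rad); "fingers": the opening, from -1 (shut) to 1 (fully open), so that 0 is half open. In form: [{"x": .., "y": .., "z": .., "wx": .., "wy": .., "wz": .., "fingers": ..}, ...]. A call has 1 to 8 rows; each row shifts and turns the pose as measured when the row begins, along the tool's axes as they then stand; what a row does not reach is not made up. A row lasts 1/8 s, in which the tool goes at most 62.5 mm and 10.7 degrees, less where a joint would pass 70% of its speed; a pose out of reach is approached as far as the arm can. A call with a number of a shift or a turn outside -1 to 1 is refused whole. A call with a gripper value outside its range is refused whole. The fingers move at their own pace and stop on an object; "force" is the grip in N (left out, the last holds). Time passes only in rows, so rows that do not move let the fingers close. It gives the time, the measured TCP pose, the force and the opening at its end, in the units of the state.
- get_state(): the state, without advancing time (a new reading comes with each control period).
- snapshot(name): name is "side" or "top" or "wrist"; returns (picture, depth): 420x560x3 uint8, red, green, blue; 420x560 float32, m along the optical axis (not along the pixel's ray), 0 where there is no reading.
- camera_model(name): a dict with "camera_matrix" (3x3 intrinsics, pixels), "world_from_camera" (4x4, takes a point from camera to world coordinates). Camera axes: x right, y up, looking along -z (the intrinsics and any distortion apply to the point x, -y, -z); pixel columns grow to the right and rows downward; lengths in m; the calibration is good to about 2 mm. A picture is of the moment at which its call begins: read the wrist's pose just before it. camera_model takes no time and is no camera call; for the wrist camera it gives the pose at the moment of the call.
- finish_job(): hands the job in, once; it reports no verdict.
The state is a dict: "clock": time; "q": joint angles; "qd": joint speeds; "joint_torque": joint torques, N m; "tool_pos": TCP position; "eef_rot": TCP orientation; "contact_force": force on the tool from outside, world axes, zero at the start; "moment": the same for the moment, N m; "opening": opening from 0.0 (shut) to 1.0 (fully open).
Only numpy, scipy, OpenCV 4.12 (cv2) and the standard library are available. Lean on these libraries where they do the work, as an engineer would, in place of code of your own. Each camera call takes 0.05 s, during which the arm holds its last target. There are 200 camera calls.

## Working session

There is one attempt and no reset: what is moved stays moved. The work goes in short steps, Python scripts to look and compute and a tool call to move; the robot and the scene stay as the last step left them, time stands still between calls to the robot, and variables do not carry over. Pictures are saved under pics/ and viewed, about 8 in all and at most 12, crops included, and the job is handed in when it is done.

Besides the shell and the picture viewer there is one more tool, called after ">>>" in YAML: its name, and indented under it one key for each argument. apply_moves: Moves the arm, as the interface text tells. Its arguments: {"type":"object","properties":{"series":{"type":"array","items":{"type":"object","properties":{"x":{"type":"number"},"y":{"type":"number"},"z":{"type":"number"},"wx":{"type":"number"},"wy":{"type":"number"},"wz":{"type":"number"},"fingers":{"type":"number"}}}},"force":{"type":"number"}},"required":["series"]}

```bash
ls; mkdir -p pics
cat > h.py <<'E'
from plant import *
import numpy as np, cv2
def snap(n,f):
    p,d=snapshot(n); cv2.imwrite(f'pics/{f}.png',p[:,:,::-1]); m=camera_model(n)
    np.savez(f'pics/{f}.npz',d=d,K=m['camera_matrix'],T=m['world_from_camera'],p=p); return p,d
def pt(f,u,v,z=None):
    a=np.load(f'pics/{f}.npz'); K,T,d=a['K'],np.array(a['T']),a['d']
    r=np.array([(u-K[0,2])/K[0,0],-(v-K[1,2])/K[1,1],-1.])
    if z is None: s=d[int(v),int(u)]
    else: s=(z-T[2,3])/(T[:3,:3]@r)[2]
    return T[:3,:3]@(r*s)+T[:3,3]
E
python3 - <<'E'
from h import *
for n in ('top','side'):
    snap(n,n+'0'); m=camera_model(n); print({k:(v if not hasattr(v,'shape') else np.round(v,3)) for k,v in m.items()})
print(get_state())
a=cv2.imread('pics/top0.png');
E
```

```text
pics
{'camera_matrix': array([[510.723,   0.   , 281.04 ],
       [  0.   , 510.723, 209.966],
       [  0.   ,   0.   ,   1.   ]]), 'world_from_camera': array([[ 0.012,  0.999, -0.038,  0.449],
       [-1.   ,  0.012,  0.006, -0.038],
       [ 0.007,  0.038,  0.999,  1.457],
       [ 0.   ,  0.   ,  0.   ,  1.   ]])}
{'camera_matrix': array([[390.036,   0.   , 278.45 ],
       [  0.   , 390.036, 210.582],
       [  0.   ,   0.   ,   1.   ]]), 'world_from_camera': array([[ 0.919,  0.276, -0.281,  0.293],
       [-0.394,  0.61 , -0.688, -0.623],
       [-0.018,  0.743,  0.669,  0.707],
       [ 0.   ,  0.   ,  0.   ,  1.   ]])}
{'clock': 0.1, 'q': array([ 1.37683786,  0.68992061, -0.1945425 ,  1.56621872,  0.15729819,
        0.90251197, -0.21509598]), 'qd': array([ 0.0005183 , -0.00454208,  0.00044433, -0.00184239, -0.00095204,
       -0.00033329, -0.00036497]), 'joint_torque': array([-3.31808988e-03, -5.28498888e+01, -1.27129901e+00, -1.53838813e+01,
       -5.25219343e-02,  1.99766138e-03,  8.28081113e-06]), 'tool_pos': array([ 0.14096358, -0.60831616,  0.2379837 ]), 'eef_rot': array([ 7.82906465e-01, -6.22138869e-01, -6.83682008e-04, -4.76350717e-04]), 'contact_force': array([-0.06482499, -0.01268145,  0.17821341]), 'moment': array([-0.01468727, -0.05311711, -0.00759402]), 'opening': 1.0014438589188772}
```

View pics/top0.png

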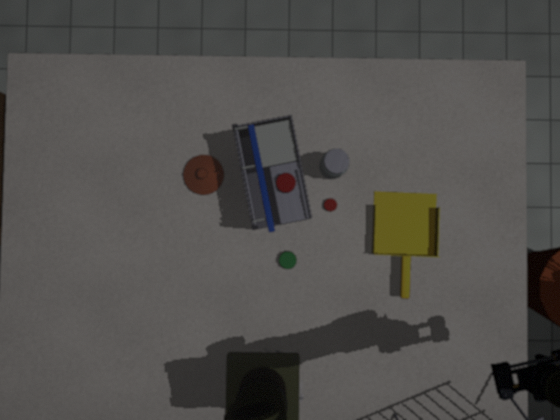

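View pics/side0.png

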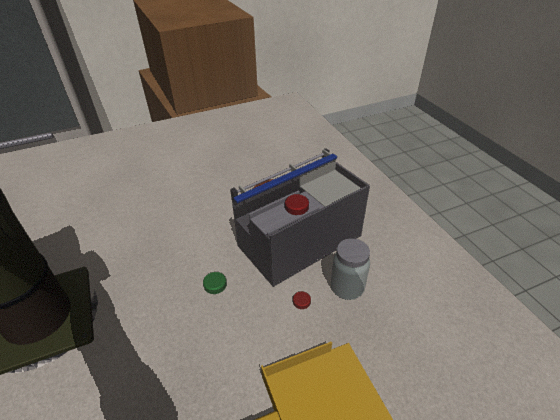

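The top view shows the box (235–310, 115–230), the large red lid on the tray at (285,182), a small red one at (330,204), a green one at (287,259), the jar at (335,163) and the crock lid at (203,174). The side view agrees with this. I'll enlarge the box to read its corners.

Run:
```python
from h import *
a=cv2.imread('pics/top0.png')[105:240,220:350]
a=cv2.convertScaleAbs(a,alpha=1.6,beta=15)
a=cv2.resize(a,None,fx=4.4,fy=4.4,interpolation=cv2.INTER_CUBIC)
for i in range(0,130,10): cv2.putText(a,str(220+i),(int(i*4.4),10),0,.35,(0,255,255),1); cv2.line(a,(int(i*4.4),12),(int(i*4.4),18),(0,255,255),1)
for i in range(0,135,10): cv2.putText(a,str(105+i),(0,int(i*4.4)+4),0,.35,(0,255,255),1)
cv2.imwrite('pics/top0c.png',a)
p=np.load('pics/top0.npz')['p'].astype(int); 
R,G,B=p[...,0],p[...,1],p[...,2]
def comp(m,z,name):
    n,l,s,c=cv2.connectedComponentsWithStats(m.astype(np.uint8))
    for i in range(1,n):
        if s[i,4]>40: print(name,s[i],c[i],np.round(pt('top0',*c[i],z=z),4))
comp((R>90)&(G<50)&(B<50),.168,'red')
m=(B>90)&(R<60)&(G<80); comp(m,.19,'blue')
ys,xs=np.nonzero(m); P=np.array([pt('top0',x,y,.192)[:2] for x,y in zip(xs,ys)])
v=np.linalg.svd(P-P.mean(0))[2][0]; v*=np.sign(v[0]); t=(P-P.mean(0))@v; print(P.mean(0),v,np.arctan2(v[1],v[0]),t.min(),t.max())
```

```text
<stdin>:17: RuntimeWarning: Mean of empty slice.
  ret = ret.dtype.type(ret / rcount)
Traceback (most recent call last):
numpy.linalg.LinAlgError: 1-dimensional array given. Array must be at least two-dimensional
```

View pics/top0c.png

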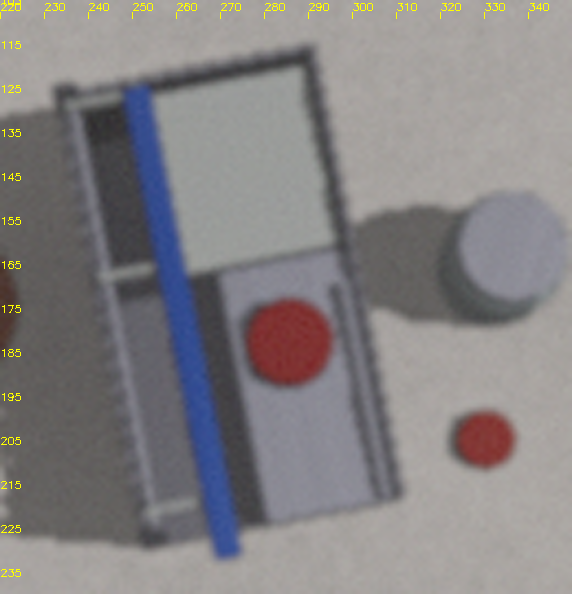

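```bash
cat > m.py <<'E'
from h import *
def meas(f):
    p=np.load(f'pics/{f}.npz')['p']; hsv=cv2.cvtColor(p,cv2.COLOR_RGB2HSV); H,S,V=cv2.split(hsv)
    m=((H<8)|(H>172))&(S>150)&(V>50)
    n,l,s,c=cv2.connectedComponentsWithStats(m.astype(np.uint8))
    for i in range(1,n):
        if s[i,4]>40: print('red',s[i],c[i].round(1),pt(f,*c[i],z=.168).round(4))
    m=(H>105)&(H<130)&(S>140)&(V>40)
    ys,xs=np.nonzero(m); P=np.array([pt(f,x,y,.192)[:2] for x,y in zip(xs,ys)])
    c=np.median(P,0); P=P[np.linalg.norm(P-c,axis=1)<.2]
    v=np.linalg.svd(P-P.mean(0))[2][0]; v*=np.sign(v[0]); t=(P-P.mean(0))@v
    c=P.mean(0)+v*(t.min()+t.max())/2; th=np.arctan2(v[1],v[0]); print('bar',c,th,np.ptp(t))
    n=np.array([-v[1],v[0]]); o=c+v*28.5e-3-n*.062; print('origin',o); return o,th
E
python3 - <<'E'
from m import *
o,th=meas('top0')
R=np.array([[np.cos(th),-np.sin(th)],[np.sin(th),np.cos(th)]])
for n,u,v,z in [('edge R',297.5,161,.15),('edge L',269,167,.15),('tray near R',304,217,.15),('far corner R in',290,119,.162),('lidtop',285.5,182.5,.168),('post far',234.5,126,.18),('post near',253.5,226.5,.18),('jar',336.5,160.5,.12)]:
    w=pt('top0',u,v,z)[:2]; print(n,w.round(4),(R.T@(w-o)).round(4))
print('depth lid',pt('top0',285,182), pt('top0',280,150),pt('top0',290,200))
E
```

```text
red [277 174  18  18 251] [285.1 182.3] [ 0.5673 -0.0554  0.168 ]
red [325 200  11  10  93] [329.8 204.5] [ 0.5126 -0.1692  0.168 ]
bar [0.57659268 0.00518241] 0.2156948991002844 0.26689201480126656
origin [ 0.61770191 -0.04928117]
edge R [ 0.6244 -0.087 ] [-0.0015 -0.0383]
edge L [ 0.608  -0.0139] [-0.0019  0.0366]
tray near R [ 0.4806 -0.1052] [-0.1459 -0.0253]
far corner R in [ 0.7303 -0.0662] [ 0.1064 -0.0406]
lidtop [ 0.5669 -0.0565] [-0.0511  0.0038]
post far [0.7068 0.0737] [0.1133 0.1011]
post near [0.4546 0.0223] [-0.144   0.1049]
jar [ 0.6311 -0.1907] [-0.0172 -0.141 ]
depth lid [ 0.56799845 -0.05519656  0.16991828] [ 0.65245505 -0.04163359  0.14863786] [ 0.52378162 -0.0688442   0.14915334]
```

```bash
cat > st.py <<'E'
from h import *
import sys
from scipy.spatial.transform import Rotation as Ro
O=np.array([.6177,-.0493]); th=.2157
def st(bx,by,z):
    s=get_state(); c,n=np.cos(th),np.sin(th); R=np.array([[c,-n,0],[n,c,0],[0,0,1]])
    p=s['tool_pos']; b=R.T@(p-[*O,0]); T=Ro.from_quat(s['eef_rot']); 
    want=np.array([R@[0,-1,0],R@[-1,0,0],[0,0,-1]]).T
    d=T.inv().apply(R@(np.array([bx,by,z])-b))/.8
    w=(T.inv()*Ro.from_matrix(want)).as_rotvec()/np.pi
    print('t',round(s['clock'],2),'bin',b.round(4),'need xyz',d.round(4),'w',w.round(4),'F',s['contact_force'].round(1),'open',round(s['opening'],3),'q',s['q'].round(2))
if __name__=='__main__': st(*map(float,sys.argv[1:4]))
E
python3 st.py -.11 .034 .26
```

```text
t 0.1 bin [-0.5853 -0.444   0.238 ] need xyz [-0.5903 -0.6014 -0.0266] w [0.     0.0005 0.0039] F [-0.1 -0.   0.2] open 1.001 q [ 1.38  0.69 -0.19  1.57  0.16  0.9  -0.22]
```

>>> apply_moves:
  series:
    - {"x": -0.03, "y": -0.03, "z": -0.03, "fingers": 0}
    - {"x": -0.045, "y": -0.045, "fingers": 0}
    - {"x": -0.045, "y": -0.045, "fingers": 0}
    - {"x": -0.045, "y": -0.045, "fingers": 0}
    - {"x": -0.045, "y": -0.045, "fingers": 0}
    - {"x": -0.045, "y": -0.045, "fingers": 0}
    - {"x": -0.045, "y": -0.045, "fingers": 0}
    - {"x": -0.045, "y": -0.045, "fingers": 0}
  force: 40

```text
schema error: expected keys x, y, z, wx, wy, wz, fingers
```

```bash
python3 st.py -.11 .034 .25
```

```text
t 0.1 bin [-0.5853 -0.444   0.238 ] need xyz [-0.5903 -0.6014 -0.0141] w [0.     0.0005 0.0039] F [-0.1 -0.   0.2] open 1.001 q [ 1.38  0.69 -0.19  1.57  0.16  0.9  -0.22]
```

>>> apply_moves:
  series:
    - {"x": -0.03, "y": -0.03, "z": -0.03, "wx": 0, "wy": 0, "wz": 0.004, "fingers": 0}
    - {"x": -0.045, "y": -0.045, "z": 0, "wx": 0, "wy": 0, "wz": 0, "fingers": 0}
    - {"x": -0.045, "y": -0.045, "z": 0, "wx": 0, "wy": 0, "wz": 0, "fingers": 0}
    - {"x": -0.045, "y": -0.045, "z": 0, "wx": 0, "wy": 0, "wz": 0, "fingers": 0}
    - {"x": -0.045, "y": -0.045, "z": 0, "wx": 0, "wy": 0, "wz": 0, "fingers": 0}
    - {"x": -0.045, "y": -0.045, "z": 0, "wx": 0, "wy": 0, "wz": 0, "fingers": 0}
    - {"x": -0.045, "y": -0.045, "z": 0, "wx": 0, "wy": 0, "wz": 0, "fingers": 0}
    - {"x": -0.045, "y": -0.045, "z": 0, "wx": 0, "wy": 0, "wz": 0, "fingers": 0}
  force: 40

```text
clock: 1.1
tool_pos: [0.3549, -0.2731, 0.2603]
eef_rot: [0.776, -0.631, -0.002, -0.0]
contact_force: [1.8, -0.1, 0.2]
opening: 0.499
```

```bash
python3 st.py -.11 .034 .25
```

```text
t 1.1 bin [-0.3046 -0.1623  0.2603] need xyz [-0.2478 -0.2408  0.0134] w [ 0.0005  0.0011 -0.0033] F [ 1.8 -0.1  0.2] open 0.499 q [ 0.68  0.43 -0.19  2.04  0.12  0.68 -0.95]
```

>>> apply_moves:
  series:
    - {"x": -0.04, "y": -0.04, "z": 0, "wx": 0, "wy": 0, "wz": -0.003, "fingers": 0}
    - {"x": -0.04, "y": -0.04, "z": 0, "wx": 0, "wy": 0, "wz": 0, "fingers": 0}
    - {"x": -0.04, "y": -0.04, "z": 0, "wx": 0, "wy": 0, "wz": 0, "fingers": 0}
    - {"x": -0.04, "y": -0.04, "z": 0, "wx": 0, "wy": 0, "wz": 0, "fingers": 0}
    - {"x": -0.04, "y": -0.04, "z": 0, "wx": 0, "wy": 0, "wz": 0, "fingers": 0}
    - {"x": -0.03, "y": -0.03, "z": 0, "wx": 0, "wy": 0, "wz": 0, "fingers": 0}
    - {"x": -0.015, "y": -0.01, "z": 0.01, "wx": 0, "wy": 0, "wz": 0, "fingers": 0}
    - {"x": 0, "y": 0, "z": 0, "wx": 0, "wy": 0, "wz": 0, "fingers": 0}

```text
clock: 2.1
tool_pos: [0.5043, -0.0288, 0.2505]
eef_rot: [0.781, -0.624, -0.004, 0.0]
contact_force: [-0.7, -1.5, -0.6]
opening: 0.5
```

```bash
python3 st.py -.11 .034 .21
python3 - <<'E'
from h import *
snap('wrist','w1'); snap('side','s1'); m=camera_model('wrist'); print(m['camera_matrix'],m['world_from_camera'])
a=cv2.imread('pics/s1.png')[110:300,190:400]; a=cv2.resize(cv2.convertScaleAbs(a,alpha=1.5,beta=10),(560,507))
b=cv2.imread('pics/w1.png'); cv2.imwrite('pics/ws1.png',np.hstack([cv2.resize(cv2.convertScaleAbs(b,alpha=1.5),(400,300)),cv2.resize(a,(400,300))]))
E
```

```text
t 2.1 bin [-0.1063  0.0443  0.2505] need xyz [0.0131 0.0044 0.0506] w [0.0014 0.0018 0.002 ] F [-0.7 -1.5 -0.6] open 0.5 q [ 0.08  0.52 -0.17  1.9   0.12  0.73 -1.51]
[[362.71850004   0.         281.5735092 ]
 [  0.         362.71850004 208.26414348]
 [  0.           0.           1.        ]] [[ 0.21735563  0.92688342  0.30601249  0.58091304]
 [-0.97607659  0.20818338  0.06272302 -0.01486316]
 [-0.00556979 -0.31232483  0.94995904  0.39801347]
 [ 0.          0.          0.          1.        ]]
```

View pics/ws1.png

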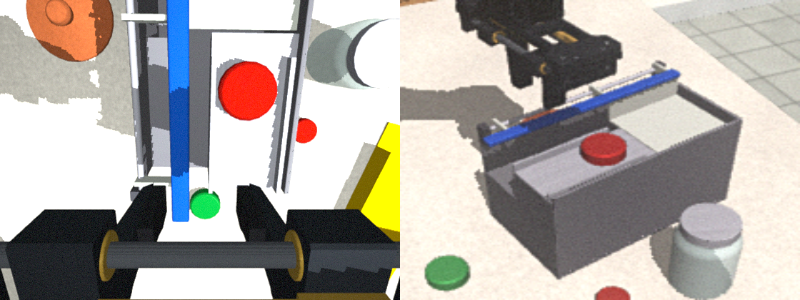

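The picture shows the open fingers, with the left one near the bar and the right one in the lane. The lid is at about (247,90) in the panel, ahead of the fingers and clear of them. I'll measure the bar and lid from the wrist image.

Run:
```python
from m import *
p=np.load('pics/w1.npz')['p']; H,S,V=cv2.split(cv2.cvtColor(p,cv2.COLOR_RGB2HSV))
c,s=np.cos(.2157),np.sin(.2157); R=np.array([[c,-s],[s,c]]); O=np.array([.6177,-.0493])
B=lambda w:(R.T@(w[:2]-O)).round(4)
m=((H<8)|(H>172))&(S>150)&(V>50); n,l,st,cc=cv2.connectedComponentsWithStats(m.astype(np.uint8))
for i in range(1,n):
    if st[i,4]>300: print(st[i],B(pt('w1',*cc[i],z=.168)), pt('w1',*cc[i]).round(3))
m=(H>105)&(H<130)&(S>140)&(V>40)
for v in (60,120,180,240,300):
    xs=np.nonzero(m[v,200:300])[0]+200; print(v,xs.min(),xs.max(),B(pt('w1',xs.mean(),v,.192)),pt('w1',xs.mean(),v)[2].round(3))
```

```text
[ 306   86   82   83 5312] [-0.0503  0.0035] [ 0.568 -0.056  0.17 ]
[415 166  29  34 784] [-0.0858 -0.0517] [ 0.521 -0.188  0.015]
60 235 264 [-0.014   0.0605] 0.193
120 236 264 [-0.0448  0.061 ] 0.194
180 238 264 [-0.0789  0.0611] 0.194
240 240 264 [-0.1167  0.0613] 0.192
300 241 264 [-0.1591  0.0619] 0.194
```

>>> apply_moves:
  series:
    - {"x": 0.013, "y": 0.0045, "z": 0.02, "wx": 0.001, "wy": 0.002, "wz": 0.002, "fingers": 0}
    - {"x": 0, "y": 0, "z": 0.03, "wx": 0, "wy": 0, "wz": 0, "fingers": 0}
    - {"x": 0, "y": 0, "z": 0, "wx": 0, "wy": 0, "wz": 0, "fingers": 0}

```text
clock: 2.58
tool_pos: [0.5011, -0.0477, 0.211]
eef_rot: [0.776, -0.631, 0.001, 0.002]
contact_force: [-0.6, 0.7, -0.1]
opening: 0.495
```

```bash
python3 st.py -.11 .034 .158
```

```text
t 2.58 bin [-0.1135  0.0265  0.211 ] need xyz [-0.0097 -0.0044  0.0662] w [ 0.0005 -0.0016 -0.0036] F [-0.6  0.7 -0.1] open 0.495 q [ 0.09  0.57 -0.15  1.96  0.15  0.62 -1.52]
```

>>> apply_moves:
  series:
    - {"x": -0.009, "y": -0.004, "z": 0, "wx": 0, "wy": -0.001, "wz": -0.003, "fingers": 0}
    - {"x": 0, "y": 0, "z": 0, "wx": 0, "wy": 0, "wz": 0, "fingers": 0}

```text
clock: 2.82
tool_pos: [0.5033, -0.0408, 0.2125]
eef_rot: [0.778, -0.628, 0.001, 0.001]
contact_force: [0.1, -0.3, 0.7]
opening: 0.496
```

```bash
python3 st.py -.11 .034 .158
```

```text
t 2.83 bin [-0.1099  0.0328  0.2125] need xyz [-0.0017  0.0001  0.0681] w [-0.0001 -0.0008 -0.0011] F [ 0.1 -0.3  0.7] open 0.496 q [ 0.09  0.57 -0.15  1.95  0.15  0.62 -1.52]
```

>>> apply_moves:
  series:
    - {"x": -0.001, "y": 0, "z": 0.02, "wx": 0, "wy": 0, "wz": 0, "fingers": 0}
    - {"x": 0, "y": 0, "z": 0.02, "wx": 0, "wy": 0, "wz": 0, "fingers": 0}
    - {"x": 0, "y": 0, "z": 0.01, "wx": 0, "wy": 0, "wz": 0, "fingers": 0}
    - {"x": 0, "y": 0, "z": 0.005, "wx": 0, "wy": 0, "wz": 0, "fingers": 0}

```text
clock: 3.32
tool_pos: [0.5057, -0.0441, 0.1732]
eef_rot: [0.777, -0.629, 0.006, 0.0]
contact_force: [-2.0, 1.5, 8.8]
opening: 0.505
```

```bash
python3 st.py -.11 .034 .158
```

```text
t 3.33 bin [-0.1083  0.029   0.1732] need xyz [-0.0064  0.0022  0.0189] w [-0.0022 -0.0031 -0.0019] F [-2.   1.5  8.8] open 0.505 q [ 0.07  0.64 -0.13  1.99  0.17  0.51 -1.54]
```

>>> apply_moves:
  series:
    - {"x": -0.005, "y": 0.001, "z": 0.01, "wx": -0.002, "wy": -0.003, "wz": -0.002, "fingers": 0}
    - {"x": -0.001, "y": 0, "z": 0.008, "wx": 0, "wy": 0, "wz": 0, "fingers": 0}
    - {"x": 0, "y": 0, "z": 0, "wx": 0, "wy": 0, "wz": 0, "fingers": 0}

```text
clock: 3.7
tool_pos: [0.5065, -0.0441, 0.1634]
eef_rot: [0.778, -0.628, 0.005, -0.0]
contact_force: [-2.7, -1.4, 9.4]
opening: 0.496
```

```bash
python3 st.py -.11 .034 .158
python3 - <<'E'
from h import *
snap('wrist','w2'); snap('side','s2')
a=cv2.imread('pics/s2.png')[110:300,190:400]; a=cv2.convertScaleAbs(a,alpha=1.5,beta=10)
b=cv2.imread('pics/w2.png'); cv2.imwrite('pics/ws2.png',np.hstack([cv2.resize(cv2.convertScaleAbs(b,alpha=1.3),(400,300)),cv2.resize(a,(400,300))]))
E
```

```text
t 3.7 bin [-0.1075  0.0288  0.1634] need xyz [-0.0065  0.0032  0.0067] w [-0.0021 -0.0024 -0.001 ] F [-2.7 -1.4  9.4] open 0.496 q [ 0.07  0.65 -0.13  2.    0.18  0.49 -1.54]
```

View pics/ws2.png

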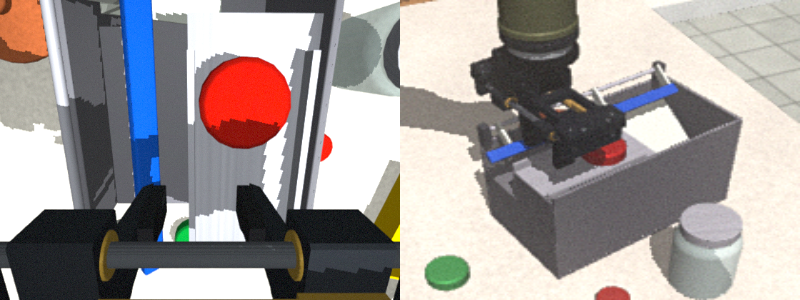

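The flap is open: its white plate has swung down in the side panel and the finger is on the bar. The lid is still at (245,103) and not touched. The arm sags a little under the load, so I'll keep a small downward bias while pushing.

>>> apply_moves:
  series:
    - {"x": -0.006, "y": 0, "z": 0.008, "wx": -0.002, "wy": -0.002, "wz": -0.001, "fingers": 0}
    - {"x": -0.003, "y": -0.006, "z": 0.003, "wx": 0, "wy": 0, "wz": 0, "fingers": 0}
    - {"x": -0.002, "y": -0.01, "z": 0.003, "wx": 0, "wy": 0, "wz": 0, "fingers": 0}
    - {"x": -0.001, "y": -0.01, "z": 0.002, "wx": 0, "wy": 0, "wz": 0, "fingers": 0}

```text
clock: 4.3
tool_pos: [0.5187, -0.0437, 0.1557]
eef_rot: [0.776, -0.63, 0.002, 0.011]
contact_force: [-5.1, -5.6, 9.4]
opening: 0.498
```

```bash
python3 st.py -.015 .034 .158
```

```text
t 4.3 bin [-0.0955  0.0266  0.1557] need xyz [-0.01   -0.1005 -0.0044] w [ 0.0043 -0.0053 -0.0027] F [-5.1 -5.6  9.4] open 0.498 q [ 0.05  0.68 -0.11  1.95  0.18  0.53 -1.55]
```

>>> apply_moves:
  series:
    - {"x": -0.015, "y": 0, "z": -0.005, "wx": 0.004, "wy": -0.005, "wz": -0.003, "fingers": 0}
    - {"x": -0.012, "y": 0, "z": 0, "wx": 0, "wy": 0, "wz": 0, "fingers": 0}
    - {"x": -0.008, "y": 0, "z": 0.001, "wx": 0, "wy": 0, "wz": 0, "fingers": 0}

```text
clock: 4.68
tool_pos: [0.5184, -0.0407, 0.1635]
eef_rot: [0.773, -0.634, 0.014, 0.008]
contact_force: [-0.1, -9.5, 7.4]
opening: 0.498
```

```bash
python3 st.py -.015 .036 .158
```

```text
t 4.67 bin [-0.0951  0.0296  0.1635] need xyz [-0.0102 -0.1     0.0072] w [-0.0017 -0.0101 -0.0063] F [-0.1 -9.5  7.4] open 0.498 q [ 0.03  0.66 -0.09  1.97  0.18  0.51 -1.58]
```

Run:
```python
from m import *
c,s=np.cos(.2157),np.sin(.2157); R=np.array([[c,-s],[s,c]]); O=np.array([.6177,-.0493])
B=lambda w:(R.T@(w[:2]-O)).round(4)
for u,v in [(246,166.8),(253,165),(258,219.5),(242,127)]: print('top arm',B(pt('top0',u,v,.18)))
# w1 arms: panel (140,17),(155,183) scale 1.4
for u,v in [(133*1.4,17*1.4),(155*1.4,17*1.4),(150*1.4,182*1.4)]: print('w arm',B(pt('w1',u,v,.183)),pt('w1',u,v)[2])
snap('wrist','w3'); b=cv2.convertScaleAbs(cv2.imread('pics/w3.png'),alpha=1.3); cv2.imwrite('pics/w3v.png',b)
```

```text
top arm [0.0065 0.0933]
top arm [0.0074 0.0752]
top arm [-0.1292  0.0904]
top arm [0.1071 0.0831]
w arm [0.0044 0.0948] 0.18604496495670358
w arm [0.0045 0.0783] 0.18665596919006638
w arm [-0.1313  0.0898] 0.1842757656355492
```

View pics/w3v.png

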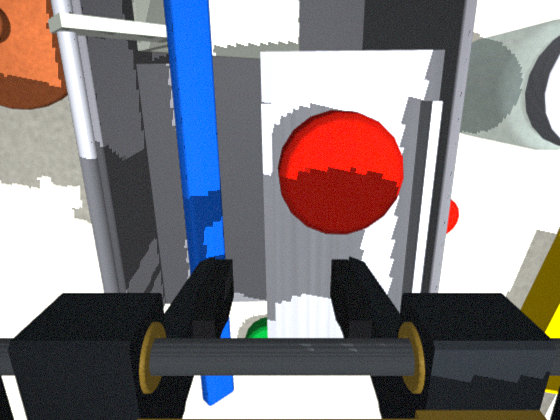

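The bar's arms are at box x ≈ −0.130 and +0.005. The finger sits on the bar's inner slope and is being pushed sideways. I'll lift, shift about 8 mm towards the hinge so that the flat tip carries the bar's outer edge, and press again. The lid hasn't moved.

>>> apply_moves:
  series:
    - {"x": 0, "y": 0.005, "z": -0.03, "wx": 0, "wy": 0, "wz": 0, "fingers": 0.1}
    - {"x": 0, "y": 0.005, "z": -0.03, "wx": 0, "wy": 0, "wz": 0, "fingers": 0.1}
    - {"x": -0.008, "y": 0, "z": 0, "wx": 0, "wy": -0.008, "wz": -0.005, "fingers": 0.1}
    - {"x": 0, "y": 0, "z": 0, "wx": 0, "wy": 0, "wz": 0, "fingers": 0.1}

```text
clock: 5.22
tool_pos: [0.5109, -0.0365, 0.215]
eef_rot: [0.777, -0.629, 0.007, -0.001]
contact_force: [-0.1, -0.3, -0.8]
opening: 0.55
```

```bash
python3 st.py -.105 .038 .205
```

```text
t 5.22 bin [-0.1016  0.0354  0.215 ] need xyz [-0.0034  0.0044  0.0124] w [-0.0036 -0.003  -0.0018] F [-0.1 -0.3 -0.8] open 0.55 q [ 0.07  0.57 -0.14  1.94  0.14  0.62 -1.53]
```

>>> apply_moves:
  series:
    - {"x": -0.005, "y": 0.004, "z": 0.012, "wx": -0.003, "wy": -0.003, "wz": -0.002, "fingers": 0.1}
    - {"x": 0, "y": 0, "z": 0, "wx": 0, "wy": 0, "wz": 0, "fingers": 0.1}

```text
clock: 5.48
tool_pos: [0.5061, -0.0329, 0.2033]
eef_rot: [0.78, -0.626, -0.001, 0.0]
contact_force: [0.3, -1.1, -0.3]
opening: 0.551
```

```bash
python3 st.py -.105 .039 .159
```

```text
t 5.47 bin [-0.1055  0.0399  0.2033] need xyz [ 0.0012 -0.0008  0.0554] w [0.0004 0.0005 0.0005] F [ 0.3 -1.1 -0.3] open 0.551 q [ 0.07  0.59 -0.15  1.96  0.14  0.61 -1.53]
```

>>> apply_moves:
  series:
    - {"x": 0, "y": 0, "z": 0.02, "wx": 0, "wy": 0, "wz": 0, "fingers": 0.1}
    - {"x": -0.002, "y": 0, "z": 0.02, "wx": 0, "wy": 0, "wz": 0, "fingers": 0.1}
    - {"x": -0.002, "y": 0, "z": 0.012, "wx": 0, "wy": 0, "wz": 0, "fingers": 0.1}
    - {"x": -0.002, "y": 0, "z": 0.006, "wx": 0, "wy": 0, "wz": 0, "fingers": 0.1}

```text
clock: 5.98
tool_pos: [0.5075, -0.0337, 0.1586]
eef_rot: [0.778, -0.628, 0.003, 0.001]
contact_force: [-2.9, 0.4, 17.6]
opening: 0.551
```

```bash
python3 st.py -.105 .039 .159
```

```text
t 5.97 bin [-0.1043  0.0388  0.1586] need xyz [-0.0003  0.0009 -0.0005] w [-0.0007 -0.0021 -0.001 ] F [-2.9  0.4 17.6] open 0.551 q [ 0.04  0.66 -0.12  2.    0.17  0.49 -1.56]
```

>>> apply_moves:
  series:
    - {"x": -0.002, "y": -0.01, "z": 0.002, "wx": 0, "wy": -0.002, "wz": 0, "fingers": 0.1}
    - {"x": -0.002, "y": -0.012, "z": 0.002, "wx": 0, "wy": 0, "wz": 0, "fingers": 0.1}
    - {"x": -0.002, "y": -0.012, "z": 0.002, "wx": 0, "wy": 0, "wz": 0, "fingers": 0.1}
    - {"x": -0.002, "y": -0.012, "z": 0.002, "wx": 0, "wy": 0, "wz": 0, "fingers": 0.1}

```text
clock: 6.48
tool_pos: [0.5123, -0.028, 0.1512]
eef_rot: [0.778, -0.627, -0.019, 0.025]
contact_force: [-20.7, -8.4, 49.6]
opening: 0.549
```

```bash
python3 st.py -.015 .039 .159
```

```text
t 6.47 bin [-0.0984  0.0434  0.1512] need xyz [ 0.0053 -0.1034 -0.0163] w [ 0.0201 -0.0008 -0.0007] F [-20.7  -8.4  49.6] open 0.549 q [ 0.03  0.7  -0.12  1.93  0.16  0.58 -1.56]
```

Pressed too deep: it has bottomed out and friction is stopping the push. I'll ease up before pushing on.

>>> apply_moves:
  series:
    - {"x": 0.003, "y": 0, "z": -0.012, "wx": 0.015, "wy": 0, "wz": 0, "fingers": 0.1}
    - {"x": 0, "y": 0, "z": 0, "wx": 0, "wy": 0, "wz": 0, "fingers": 0.1}

```text
clock: 6.72
tool_pos: [0.5131, -0.0329, 0.1625]
eef_rot: [0.778, -0.628, -0.002, 0.008]
contact_force: [-2.0, 0.8, 12.8]
opening: 0.55
```

```bash
python3 st.py -.015 .039 .162
```

```text
t 6.72 bin [-0.0987  0.0384  0.1625] need xyz [-0.0012 -0.1046 -0.001 ] w [ 0.0049 -0.0021 -0.0013] F [-2.   0.8 12.8] open 0.55 q [ 0.04  0.67 -0.12  1.96  0.16  0.54 -1.55]
```

>>> apply_moves:
  series:
    - {"x": -0.001, "y": -0.012, "z": 0, "wx": 0.005, "wy": -0.002, "wz": -0.001, "fingers": 0.1}
    - {"x": 0, "y": -0.014, "z": 0, "wx": 0.002, "wy": 0, "wz": 0, "fingers": 0.1}

```text
clock: 6.98
tool_pos: [0.5235, -0.0306, 0.162]
eef_rot: [0.779, -0.627, -0.004, 0.006]
contact_force: [-9.6, -2.2, 14.0]
opening: 0.55
```

```bash
python3 st.py -.015 .039 .162
```

```text
t 6.97 bin [-0.088   0.0384  0.162 ] need xyz [-0.0008 -0.0912 -0.0013] w [ 0.0045 -0.0003 -0.0003] F [-9.6 -2.2 14. ] open 0.55 q [ 0.05  0.68 -0.13  1.93  0.16  0.55 -1.55]
```

>>> apply_moves:
  series:
    - {"x": 0, "y": -0.015, "z": 0, "wx": 0.005, "wy": 0, "wz": 0, "fingers": 0.1}
    - {"x": 0, "y": -0.015, "z": 0, "wx": 0.003, "wy": 0, "wz": 0, "fingers": 0.1}
    - {"x": 0, "y": -0.015, "z": 0, "wx": 0.003, "wy": 0, "wz": 0, "fingers": 0.1}

```text
clock: 7.35
tool_pos: [0.5417, -0.0267, 0.16]
eef_rot: [0.779, -0.627, -0.005, 0.007]
contact_force: [-10.1, -2.9, 14.3]
opening: 0.55
```

```bash
python3 st.py -.015 .039 .162
```

```text
t 7.35 bin [-0.0694  0.0383  0.16  ] need xyz [-0.0009 -0.0679 -0.0036] w [ 0.0054 -0.0002 -0.    ] F [-10.1  -2.9  14.3] open 0.55 q [ 0.04  0.7  -0.13  1.88  0.15  0.59 -1.54]
```

>>> apply_moves:
  series:
    - {"x": 0, "y": -0.016, "z": -0.001, "wx": 0.006, "wy": 0, "wz": 0, "fingers": 0.1}
    - {"x": 0, "y": -0.016, "z": 0, "wx": 0.004, "wy": 0, "wz": 0, "fingers": 0.1}
    - {"x": 0, "y": -0.016, "z": 0, "wx": 0.004, "wy": 0, "wz": 0, "fingers": 0.1}

```text
clock: 7.72
tool_pos: [0.5622, -0.0224, 0.1588]
eef_rot: [0.779, -0.627, -0.003, 0.004]
contact_force: [-11.7, -2.1, 15.4]
opening: 0.55
```

```bash
python3 st.py -.015 .039 .161
python3 - <<'E'
from h import *
snap('wrist','w4'); snap('side','s4')
a=cv2.imread('pics/s4.png')[110:300,190:400]; a=cv2.convertScaleAbs(a,alpha=1.5,beta=10)
b=cv2.imread('pics/w4.png'); cv2.imwrite('pics/ws4.png',np.hstack([cv2.resize(cv2.convertScaleAbs(b,alpha=1.3),(400,300)),cv2.resize(a,(400,300))]))
E
```

```text
t 7.72 bin [-0.0485  0.0381  0.1588] need xyz [-0.0011 -0.0418 -0.0032] w [ 0.0034 -0.0002  0.0003] F [-11.7  -2.1  15.4] open 0.55 q [ 0.03  0.72 -0.13  1.82  0.15  0.62 -1.54]
```

View pics/ws4.png

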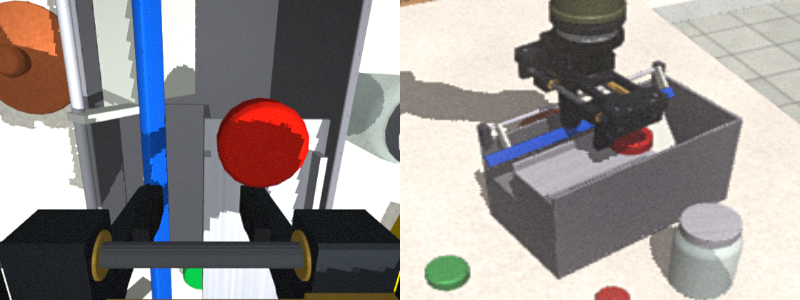

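The lid, at (262,143) in the left panel, now overhangs the tray edge and the flap is wide open. I'll keep pushing.

>>> apply_moves:
  series:
    - {"x": 0, "y": -0.016, "z": -0.001, "wx": 0.005, "wy": 0, "wz": 0, "fingers": 0.1}
    - {"x": 0, "y": -0.016, "z": -0.001, "wx": 0.004, "wy": 0, "wz": 0, "fingers": 0.1}
    - {"x": 0, "y": -0.016, "z": 0, "wx": 0.004, "wy": 0, "wz": 0, "fingers": 0.1}
    - {"x": 0, "y": -0.014, "z": 0, "wx": 0.003, "wy": 0, "wz": 0, "fingers": 0.1}

```text
clock: 8.32
tool_pos: [0.5887, -0.0166, 0.1582]
eef_rot: [0.78, -0.626, -0.003, 0.004]
contact_force: [-11.2, -2.3, 15.3]
opening: 0.551
```

```bash
python3 st.py -.015 .039 .161
python3 - <<'E'
from h import *
snap('wrist','w5'); snap('side','s5')
a=cv2.imread('pics/s5.png')[110:300,190:400]; a=cv2.convertScaleAbs(a,alpha=1.5,beta=10)
b=cv2.imread('pics/w5.png'); cv2.imwrite('pics/ws5.png',np.hstack([cv2.resize(cv2.convertScaleAbs(b,alpha=1.3),(400,300)),cv2.resize(a,(400,300))]))
E
```

```text
t 8.32 bin [-0.0214  0.0381  0.1582] need xyz [-0.0011 -0.0079 -0.0035] w [ 0.003  -0.0001  0.0009] F [-11.2  -2.3  15.3] open 0.551 q [ 0.02  0.75 -0.13  1.75  0.15  0.67 -1.54]
```

View pics/ws5.png

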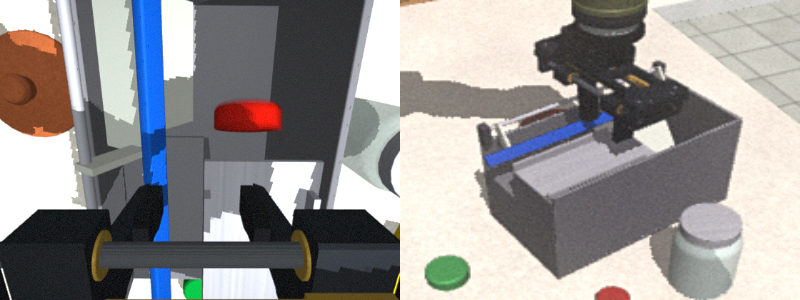

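The lid has gone over the edge and is tumbling into the box, at (248,115). I'll hold briefly, then lift straight up.

>>> apply_moves:
  series:
    - {"x": 0, "y": 0, "z": 0.001, "wx": 0, "wy": 0, "wz": 0, "fingers": 0.1}
    - {"x": 0, "y": 0, "z": 0.001, "wx": 0, "wy": 0, "wz": 0, "fingers": 0.1}
    - {"x": 0, "y": 0.01, "z": 0, "wx": 0, "wy": 0, "wz": 0, "fingers": 0.1}
    - {"x": 0, "y": 0, "z": -0.03, "wx": 0, "wy": 0, "wz": 0, "fingers": 0.1}
    - {"x": 0, "y": 0, "z": -0.05, "wx": 0, "wy": 0, "wz": 0, "fingers": 0.1}
    - {"x": 0, "y": 0, "z": -0.06, "wx": 0, "wy": 0, "wz": 0, "fingers": 0.1}
    - {"x": 0, "y": 0, "z": -0.06, "wx": 0, "wy": 0, "wz": 0, "fingers": 0.1}
    - {"x": 0, "y": 0.05, "z": 0, "wx": 0, "wy": 0, "wz": 0, "fingers": 0.1}

```text
clock: 9.43
tool_pos: [0.55, -0.0252, 0.3234]
eef_rot: [0.78, -0.625, 0.003, -0.002]
contact_force: [-1.4, -0.4, -0.0]
opening: 0.548
```

>>> apply_moves:
  series:
    - {"x": 0, "y": 0.06, "z": 0, "wx": 0, "wy": 0, "wz": 0, "fingers": 0.1}
    - {"x": 0, "y": 0.06, "z": 0, "wx": 0, "wy": 0, "wz": 0, "fingers": 0.1}
    - {"x": 0, "y": 0, "z": 0, "wx": 0, "wy": 0, "wz": 0, "fingers": 0.1}
    - {"x": 0, "y": 0, "z": 0, "wx": 0, "wy": 0, "wz": 0, "fingers": 0.1}

```text
clock: 9.93
tool_pos: [0.4512, -0.047, 0.3214]
eef_rot: [0.78, -0.626, 0.002, -0.0]
contact_force: [0.6, 1.4, 0.2]
opening: 0.551
```

```bash
python3 st.py -.1 .039 .3
python3 - <<'E'
from h import *
snap('top','t6'); snap('side','s6')
a=cv2.imread('pics/s6.png')[110:320,190:400]; a=cv2.convertScaleAbs(a,alpha=1.5,beta=10)
b=cv2.imread('pics/t6.png')[90:250,150:370]; cv2.imwrite('pics/ts6.png',np.hstack([cv2.resize(cv2.convertScaleAbs(b,alpha=1.6),(400,300)),cv2.resize(a,(400,300))]))
for f in ('top0','t6'): print([pt(f,u,v)[2].round(3) for u,v in [(260,135),(275,150),(290,145),(262,150)]])
E
```

```text
t 9.93 bin [-0.1622  0.0379  0.3214] need xyz [-0.0012 -0.0776  0.027 ] w [-0.0008 -0.0007  0.001 ] F [0.6 1.4 0.2] open 0.551 q [ 0.13  0.35 -0.18  1.94  0.08  0.85 -1.45]
[np.float64(0.147), np.float64(0.141), np.float64(0.149), np.float64(0.15)]
[np.float64(0.15), np.float64(0.149), np.float64(1.457), np.float64(0.146)]
```

View pics/ts6.png

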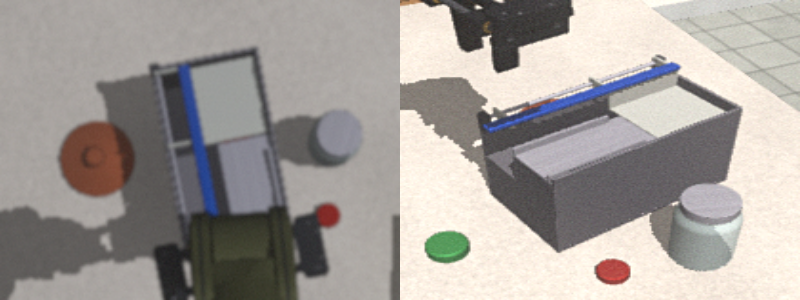

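The flap is shut: its plate reads about 0.149 m and the bar is up. The tray is empty, the hand is clear, and the jar, crock lid and the other discs look unmoved. I'm handing in.

```bash
python3 -c "
from plant import *
print(finish_job())"
```

```text
the job is handed in; nothing more can be done
None
```

I pressed the blue bar down with one finger to hold the flap open, and pushed the large red lid along the tray with the other until it fell into the box. Then I lifted the hand straight up and backed it off, and the flap shut by itself. I handed the job in at about 10 s; no verdict came back.

**Problems on the way:**
- **First press:** it sat on the bar's sloping inner side and was pushed sideways. I lifted, moved about 8 mm towards the hinge and pressed again, so the flap shut once in between while the lid was still untouched on its tray.
- **Second press:** it briefly bottomed out at about 50 N on the wrist, below the 120 N limit. I eased off before pushing the lid.

**Last checks:**
- **Flap:** its plate reads about 0.149 m high, the same as before I started, and the bar is back up.
- **Tray and hand:** the tray is empty and the hand is clear of everything, with no contact force beyond noise.
- **Other things:** the jar, crock lid, small red disc and green disc look unmoved. The dustpan was outside the last picture crops, and the hand stayed well clear of it.
- **Lid:** I saw it falling into the box with the flap open, but could not see it at rest inside because the flap was shut by then.

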